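Load a corked sample tube into the tube reader

ROBOT

A 6-joint arm with a two-finger parallel gripper is mounted at the origin on the work surface. World frame = base frame: x ahead of the robot, y to its left, z up, the work surface at z = 0. Lengths are in m, angles in rad, forces in N, time in s.
With the tool pointing down it reaches from about 0.375 to 0.9 m from the base axis. Payload 3.1 kg.
Tool frame: the origin (TCP) lies midway between the tips of the shut fingers; the grasp point (between the pads) lies 19 mm behind it; x points along the fingers, z is the direction in which the jaws open and shut, and the axes are right-handed (so a half turn about x gives the same grasp; the last joint's range is limited). The gripper opens to 87 mm and grips with 3 to 60 N. Pads are 19 mm wide; open, the fingers measure 117 mm over their backs; the gripper's body (75 mm by 190 mm) begins 51 mm behind the grasp point.
Start: joints at [-1.29, 0.527, 1.433, -0, 1.181, -0.178], TCP at [0.277, -0.56, 0.192] pointing down, gripper open.
Joint ranges: [-3.08, 3.08], [-0.75, 2.2], [0.22, 2.44], [-1.43, 4.57], [0, 2.65], [-2.85, 2.85]. Speed limits (rad/s): [2.79, 2.79, 3.14, 3.14, 3.14, 3.14].

INTERFACE

Orientations are given as a unit quaternion [x, y, z, w].
In Python, from rig import robot, optics, workorder gives the robot as it stands.
- The arm moves only by the tool arm_command, never from a script. Its argument "plan" is a list of rows, each a list of 7 numbers: the shift along the tool's x, y, z in cm, then the turn, a rotation vector about the tool's x, y, z in rad, then the finger opening in cm, from 0 to 8.7. In form: [[x, y, z, ax, ay, az, gripper], ...]. A call has 1 to 12 rows; each row shifts and turns the pose as measured when the row begins, along the tool's axes as they then stand; what a row does not reach is not made up. A row lasts 1/8 s, in which the tool goes at most 62.5 mm and 10.7 degrees, less where a joint would pass 70% of its speed; a pose out of reach is approached as far as the arm can. A call with a gripper value outside its range is refused whole. The fingers move at their own pace and stop on an object; "grip_force" is the grip in N (left out, the last holds). Time passes only in rows, so rows that do not move let the fingers close. It gives the time, the measured TCP pose, the force and the opening at its end, in the units of the state.
- robot.get_obs(): the state, without advancing time (a new reading comes with each control period).
- optics.camera(name): name is "side" or "top"; returns (picture, depth): 400x640x3 uint8, blue, green, red; 400x640 float32, m along the optical axis (not along the pixel's ray), 0 where there is no reading.
- optics.camera_info(name): a dict with "mtx" (3x3 intrinsics, pixels), "k1" (the pictures are not rectified: a ray, as slopes to the right and down, at radius r is drawn at 1 + k1 r^2 times it, then the intrinsics apply), "position" and "rotation" of the camera in the world. Camera axes: x right, y down, z forward; pixel columns grow to the right and rows downward; lengths in m; the calibration is good to about 2 mm. A picture is of the moment at which its call begins. camera_info takes no time and is no camera call.
- workorder.hand_in(): hands the job in, once; it reports no verdict.
The state is a dict: "time": time; "q": joint angles; "joint_velocities": joint speeds; "joint_torque": joint torques, N m; "position": TCP position; "tool_rot": TCP orientation; "ft_force": force on the tool from outside, world axes, zero at the start; "moment": the same for the moment, N m; "grip_width": finger opening in m.
Only numpy, scipy, OpenCV 4.12 (cv2) and the standard library are available. Lean on these libraries where they do the work, as an engineer would, in place of code of your own. Each camera call takes 0.05 s, during which the arm holds its last target. There are 200 camera calls.

TASK

Take the tall, narrow corked tube, lay it on its side along both V-supports of the reader's carriage without letting it drop, and let go of it. Then push the carriage by its upright tab towards the reading head until the sprung roller clicks down into its notch, and stop there: it must stay in the notch, not be driven on past it. Leave the two squat corked jars and the amber bottle standing where they are.

Things in the scene. Friction and masses are not known exactly. Their poses are not given: they have to be found in the camera images.
- tube: the tall narrow tube to load: flat-bottomed glass cylinder, dull brown with clear glass at the top, 32 mm diameter, 104 mm long, plus a 16 mm cork (26 mm diameter), 120 mm in all, about 0.16 kg. It stands upright, free on the table, and may have changed places with a jar. Origin: centre of its foot; z axis along the tube to the cork.
- tube_mid (a point): point on the tube's axis 52 mm from the foot, the middle of the glass; axes as the tube's
- cradle (a point): where tube_mid belongs on the carriage, 68 mm above the table. Two 90-degree V-supports, 10 mm thick, stand 40 mm either side of it along y, open between them for fingers; their arms end 4 mm below the tube's axis, 19 mm to each side; the plate is 38 mm below. y: the tube's direction (cork either way) and the direction to push; x: roughly away from the robot; z up. Moves with the carriage.
- handle (a point): middle of the top edge of the carriage's upright tab, 78.5 mm above the table: a metal plate 12 mm thick (y), 50 mm wide (x), rising 48 mm from the carriage plate, 105 mm behind the cradle (its -y side). Axes as cradle.
- carriage (a joint): travel of the carriage along +y of cradle, m: 0 drawn fully back, 0.138 the far end. It starts near 0; sliding takes about 2 N. The notch comes up somewhere between 0.055 and 0.11: the roller's block is clamped beside the carriage's far edge at a place that is not measured.
- roller (a joint): how far the sprung roller is pressed back, m: about 0.0035 on the carriage's plain edge, up to 0.008 on the ridge before the notch (passing it takes about 11 N, then the carriage jumps ahead by itself), 0 in the notch. A steeper ridge beyond the notch holds to about 40 N; past it the reading is 0.0035 or more again and the carriage must be drawn back.
- jar_a: squat corked jar, 52 mm diameter, 64 mm high with cork, to be left alone; origin: centre of its foot
- jar_b: smaller squat corked jar, 44 mm diameter, 50 mm high with cork, to be left alone; origin: centre of its foot
- bottle: amber bottle, 68 mm diameter, 110 mm high, to be left alone; origin: centre of its foot
Mind the look-alikes: they are no part of the job. Leave any green or purple look-alike of the tube alone.

How it is judged:
On the way:
1. the tube lies in the cradle, released, with the roller not yet in its notch (y of tube_mid in the frame of cradle between -0.013 and 0.013 m and x of tube_mid in the frame of cradle between -0.006 and 0.006 m and z of tube_mid in the frame of cradle between -0.006 and 0.006 m and angle between the z axis of tube and the y axis of cradle, either way round below 0.1 rad and contact force between the fingers and tube below 0.2 N and value of joint roller above 0.0025 m), for 0.2 s.
At the end, for the whole second after the job is handed in: The tube rests in the cradle (mid-point within 13 mm along, 6 mm across and in height; axis within 0.1 rad; cork either way), the carriage is at rest with the roller in its notch (reading under 2 mm), and the jars and the bottle stand upright (y of tube_mid in the frame of cradle between -0.013 and 0.013 m and x of tube_mid in the frame of cradle between -0.006 and 0.006 m and z of tube_mid in the frame of cradle between -0.006 and 0.006 m and angle between the z axis of tube and the y axis of cradle, either way round below 0.1 rad and linear speed of tube below 0.02 m/s and value of joint roller below 0.002 m and velocity of joint carriage between -0.01 and 0.01 m/s and angle between each of jar_a, jar_b, bottle's own z axis and vertical below 0.2 rad); the robot touches nothing.
It fails at once if a jar or the bottle is moved by more than 30 mm or tipped (distance of any of jar_a, jar_b, bottle from where it was at the start of the episode above 0.03 m or angle between any of jar_a, jar_b, bottle's own z axis and vertical above 0.4 rad).
It fails at once if the tube is dropped (falls free faster than 0.6 m/s, about 18 mm) (contact force between the fingers and tube below 0.05 N and linear speed of tube above 0.6 m/s).
It also fails if it takes over 64 s, if anything falls off the work surface, if the arm or the gripper's body presses on something with over 40 N, if the wrist force passes 120 N, or if a joint passes its speed limit or range.

## Working session

There is one attempt and no reset: what is moved stays moved. The work goes in short steps, Python scripts to look and compute and a tool call to move; the robot and the scene stay as the last step left them, time stands still between calls to the robot, and variables do not carry over. Pictures are saved under pics/ and viewed, about 8 in all and at most 12, crops included, and the job is handed in when it is done.

Besides the shell and the picture viewer there is one more tool, called after "Request:" by a JSON object that holds its "api" and its "payload". arm_command: Moves the arm, as the interface text tells. Its arguments: {"type":"object","properties":{"plan":{"type":"array"},"grip_force":{"type":"number"}},"required":["plan"]}

```bash
ls; mkdir -p pics; cat > h.py <<'E'
import numpy as np, cv2
from rig import robot, optics, workorder
def snap(n,tag):
    im,d=optics.camera(n); cv2.imwrite(f'pics/{tag}.png',im); np.save(f'pics/{tag}.npy',d); return im,d
def Rm(n):
    i=optics.camera_info(n); R=np.array(i['rotation'],float)
    if R.shape!=(3,3):
        from scipy.spatial.transform import Rotation as S; R=S.from_quat(R.ravel()).as_matrix()
    return i,R,np.array(i['position'])
def rays(n,uv):
    i,R,p=Rm(n); K=np.array(i['mtx'],float).reshape(3,3)
    s=cv2.undistortPoints(np.array(uv,float).reshape(-1,1,2),K,np.array([i['k1'],0,0,0,0.])).reshape(-1,2)
    return p,np.c_[s,np.ones(len(s))]@R.T
def plane(n,uv,z):
    p,d=rays(n,uv); return p+d*((z-p[2])/d[:,2])[:,None]
def deep(n,uv,D):
    p,d=rays(n,uv); uv=np.array(uv,int).reshape(-1,2); return p+d*D[uv[:,1],uv[:,0]][:,None]
E
python3 - <<'E'
from h import *
for n in('side','top'):
    print(optics.camera_info(n)); snap(n,n+'0')
print(robot.get_obs())
E
```

```text
pics
{'mtx': array([[455.41952902,   0.        , 319.43607512],
       [  0.        , 455.41952902, 200.20577435],
       [  0.        ,   0.        ,   1.        ]]), 'k1': -0.0038107491955641994, 'position': array([ 0.41225438, -0.73768045,  0.68497637]), 'rotation': array([ 0.91111855, -0.13337261,  0.04949242, -0.38681422])}
{'mtx': array([[362.37653638,   0.        , 318.58170548],
       [  0.        , 362.37653638, 194.90738739],
       [  0.        ,   0.        ,   1.        ]]), 'k1': -0.07515159333192019, 'position': array([ 0.44855675, -0.10165719,  0.91033206]), 'rotation': array([-0.70155136,  0.7082768 , -0.06720884,  0.04065271])}
{'time': 0.1, 'q': array([-1.29048380e+00,  5.28385953e-01,  1.43379570e+00, -1.49209485e-05,
        1.18140951e+00, -1.78487118e-01]), 'joint_velocities': array([-8.00758152e-05, -1.97988242e-03, -3.67643504e-03,  7.53171678e-04,
        1.23177665e-05,  5.50500588e-04]), 'joint_torque': array([-4.82336181e-04, -4.40985096e+01, -1.77151304e+01,  6.34012953e-02,
        5.34198701e-02, -3.31217575e-05]), 'position': array([ 0.27661778, -0.55963276,  0.19125487]), 'tool_rot': array([ 0.37367301,  0.60112651, -0.37273314,  0.60007116]), 'ft_force': array([0.08383573, 0.33674733, 0.60371452]), 'moment': array([ 0.03558662, -0.03871021,  0.01350326]), 'grip_width': 0.08701316733947215}
```

View pics/side0.png

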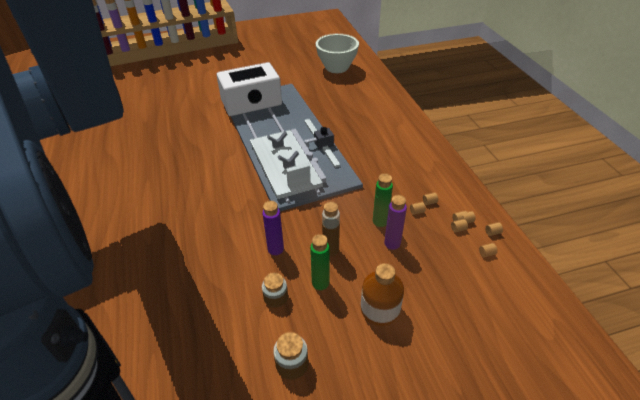

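View pics/top0.png

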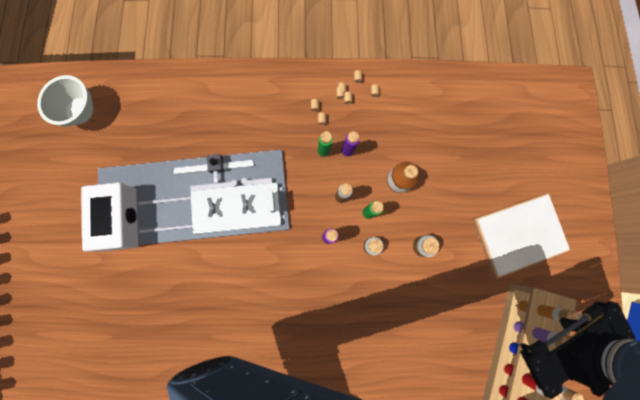

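The side view shows the following:
- Candidates for the tube: brown with clear top (331,225), greens (320,262) and (384,200), purples (274,228) and (396,222).
- Other objects: jars (274,287) and (290,350), bottle (382,293).
- Carriage: V-supports at (279,140) and (289,160), tab near (298,175).

The top view shows the brown tube near (345,192). I choose that one by its description and will check it in a close crop.

```bash
python3 - <<'E'
from h import *
s=cv2.imread('pics/side0.png');t=cv2.imread('pics/top0.png')
a=cv2.resize(s[185:285,240:420],None,fx=4,fy=4,interpolation=cv2.INTER_CUBIC)[:, :720]
cv2.imwrite('pics/c1.png',a)
b=cv2.resize(t[130:260,170:300],None,fx=4.5,fy=4.5,interpolation=cv2.INTER_CUBIC)
cv2.imwrite('pics/c2.png',b)
D=np.load('pics/top0.npy')
for n,uv in dict(tube=(345,188),tubelow=(343,196),g1=(377,206),g2=(326,136),p1=(331,236),p2=(353,136),ja=(428,245),jb=(375,245),bot=(411,172),V1=(215,207),V2=(249,205),plate=(232,190),tab=(277,202),reader=(130,215)).items():
    print(n,deep('top',[uv],D).round(3))
D=np.load('pics/side0.npy')
for n,uv in dict(tube=(331,209),g1=(320,242),tab=(298,165),plate=(270,165)).items():
    print(n,deep('side',[uv],D).round(3))
E
```

```text
tube [[ 0.585 -0.191  0.122]]
tubelow [[ 0.57  -0.188  0.104]]
g1 [[ 0.544 -0.261  0.121]]
g2 [[ 0.705 -0.151  0.121]]
p1 [[ 0.479 -0.158  0.121]]
p2 [[ 0.706 -0.213  0.119]]
ja [[ 0.457 -0.391  0.065]]
jb [[ 0.46  -0.267  0.053]]
bot [[ 0.623 -0.345  0.11 ]]
V1 [[0.556 0.117 0.031]]
V2 [[0.56  0.034 0.031]]
plate [[0.597 0.076 0.032]]
tab [[ 0.567 -0.034  0.031]]
reader [[0.533 0.306 0.072]]
tube [[ 0.583 -0.201  0.118]]
g1 [[ 0.543 -0.268  0.117]]
tab [[0.58  0.037 0.029]]
plate [[0.52  0.059 0.027]]
```

View pics/c1.png

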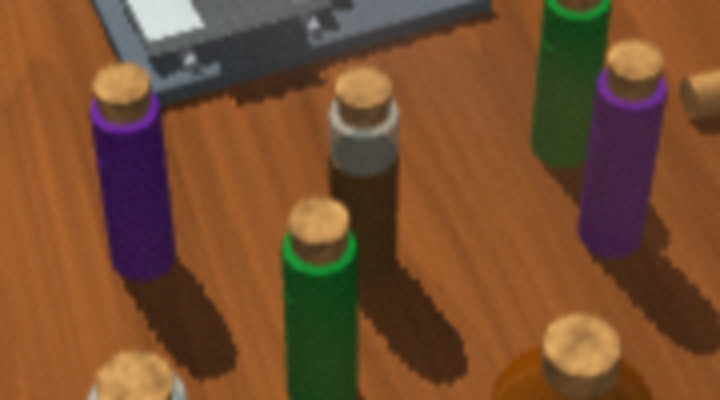

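View pics/c2.png

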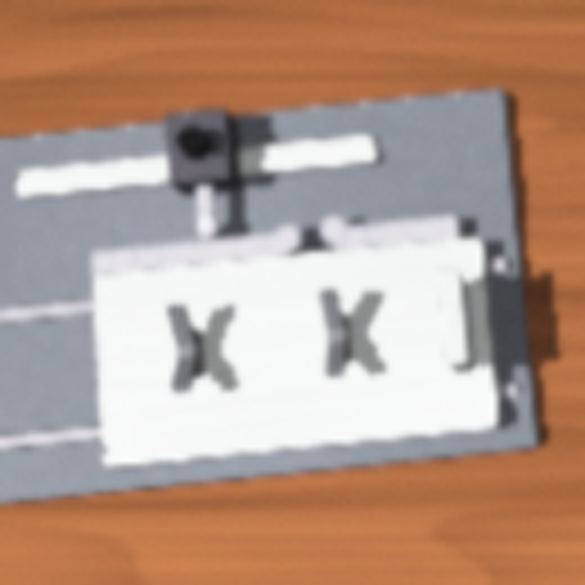

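The c1 crop confirms the brown, clear-topped tube at side (331,225), with a green tube just in front of it at (320,250). The c2 crop shows the Vs at top pixels about (215,207) and (248,204) and the tab at about (273,202). The roller tip is at (215,182) and the notch gap at (239,183), so the travel is about 56 mm. Next I'll measure precisely.

```bash
cat > m.py <<'E'
from h import *
def pts(n,tag):
    D=np.load(f'pics/{tag}.npy'); v,u=np.mgrid[0:400,0:640]; uv=np.c_[u.ravel(),v.ravel()]
    return uv,deep(n,uv,D)
E
python3 - <<'E'
from m import *
for n in('top','side'):
    uv,P=pts(n,n+'0')
    # plate region
    reg=(P[:,0]>.45)&(P[:,0]<.66)&(P[:,1]>-.08)&(P[:,1]<.2)
    pl=reg&(abs(P[:,2]-.031)<.006)
    im=np.zeros((400,640),np.uint8); im.ravel()[pl]=1
    bgr=cv2.imread(f'pics/{n}0.png'); im&=(bgr.min(2)>150).astype(np.uint8)
    c=max(cv2.findContours(im,0,2)[0],key=cv2.contourArea).reshape(-1,2)
    Q=plane(n,c,.0305)[:,:2]; print(n,'plate',cv2.minAreaRect((Q*1000).astype(np.float32)))
    hi=reg&(P[:,2]>.040)&(P[:,2]<.09)
    m=np.zeros((400,640),np.uint8); m.ravel()[hi]=255
    k,l,st,ce=cv2.connectedComponentsWithStats(m)
    for i in range(1,k):
        if st[i,4]<12: continue
        q=P[l.ravel()==i]; print(st[i],'min',q.min(0).round(3),'max',q.max(0).round(3),'med',np.median(q,0).round(3), 'p95z',np.percentile(q[:,2],95).round(3))
    # corks / tops: clusters z>0.107
    hi=(P[:,2]>.113)&(P[:,2]<.13)&(P[:,0]>.4)&(P[:,0]<.8)&(P[:,1]<-.1)&(P[:,1]>-.42)
    m[:]=0; m.ravel()[hi]=255
    k,l,st,ce=cv2.connectedComponentsWithStats(m)
    for i in range(1,k):
        if st[i,4]<12: continue
        q=P[l.ravel()==i]; print('cork',st[i],ce[i].round(1),'ctr@.12',plane(n,[ce[i]],.12).round(4),np.median(q,0).round(3))
E
```

```text
top plate ((574.8046264648438, 71.02876281738281), (145.4357452392578, 212.58627319335938), 5.529735088348389)
[207 163  15   9 114] min [0.642 0.102 0.042] max [0.66  0.136 0.061] med [0.652 0.119 0.046] p95z 0.058
[267 189   8  24 144] min [ 0.542 -0.029  0.04 ] max [ 0.591 -0.014  0.084] med [ 0.565 -0.024  0.078] p95z 0.081
[240 193   8  21 102] min [0.537 0.037 0.042] max [0.585 0.051 0.068] med [0.563 0.043 0.057] p95z 0.066
[207 197   8  21 109] min [0.528 0.115 0.041] max [0.576 0.129 0.07 ] med [0.555 0.121 0.058] p95z 0.066
cork [321 132  11  11  92] [325.8 136.8] ctr@.12 [[ 0.7034 -0.1502  0.12  ]] [ 0.703 -0.151  0.12 ]
cork [348 132  11  11  99] [352.8 137. ] ctr@.12 [[ 0.7031 -0.212   0.12  ]] [ 0.703 -0.212  0.12 ]
cork [341 183  11  12 100] [345.9 188.2] ctr@.12 [[ 0.5847 -0.1932  0.12  ]] [ 0.585 -0.193  0.121]
cork [372 201  11  12 103] [377.  206.3] ctr@.12 [[ 0.5436 -0.2614  0.12  ]] [ 0.544 -0.261  0.121]
cork [326 229  12  12 108] [331.3 234.5] ctr@.12 [[ 0.4827 -0.1589  0.12  ]] [ 0.483 -0.158  0.121]
side plate ((563.4330444335938, 64.71586608886719), (121.873
[... 280 characters left out ...]
30] min [0.537 0.03  0.041] max [0.582 0.05  0.064] med [0.562 0.038 0.051] p95z 0.062
[286 163  25  22 386] min [ 0.541 -0.035  0.04 ] max [ 0.591 -0.017  0.079] med [ 0.565 -0.029  0.063] p95z 0.077
cork [378 174  14  11 118] [384.8 178.8] ctr@.12 [[ 0.7021 -0.1569  0.12  ]] [ 0.704 -0.155  0.118]
cork [392 195  14  13 136] [398.4 200.7] ctr@.12 [[ 0.7029 -0.2186  0.12  ]] [ 0.704 -0.217  0.118]
cork [263 201  15  12 140] [270.  206.4] ctr@.12 [[ 0.4815 -0.1656  0.12  ]] [ 0.482 -0.164  0.118]
cork [324 202  14  13 140] [330.5 207.6] ctr@.12 [[ 0.5826 -0.1996  0.12  ]] [ 0.583 -0.198  0.118]
cork [312 235  16  13 163] [319.2 240.9] ctr@.12 [[ 0.5421 -0.2676  0.12  ]] [ 0.542 -0.266  0.118]
```

```bash
cat > g.py <<'E'
from h import *
from scipy.spatial.transform import Rotation as S
def cur():
    o=robot.get_obs(); return o,np.array(o['position']),S.from_quat(o['tool_rot'])
def frame(x,z):
    x=np.array(x,float);x/=np.linalg.norm(x);z=np.array(z,float);z-=x*(z@x);z/=np.linalg.norm(z)
    return S.from_matrix(np.c_[x,np.cross(z,x),z])
a=np.radians(55);w=np.radians(9)
GR=frame([-np.sin(a)*np.sin(w),-np.sin(a)*np.cos(w),-np.cos(a)],[np.cos(w),-np.sin(w),0])
def go(pg,Rg=None,grasp=True):
    """pg: grasp point (or TCP) goal; prints turn now, then shift in the tool axes after the turn (and in the present axes)"""
    o,p,R=cur(); 
    if Rg is None: Rg=R
    t=np.array(pg)+(Rg.apply([.019,0,0]) if grasp else 0)
    rv=(R.inv()*Rg).as_rotvec()
    print('t',round(o['time'],2),'q',np.round(o['q'],2),'F',np.round(o['ft_force'],1),'grip',round(o['grip_width'],4),'p',p.round(4))
    print('turn',rv.round(3),np.degrees(np.linalg.norm(rv)).round(1),'shift now axes cm',(R.inv().apply(t-p)*100).round(2),'after turn',(Rg.inv().apply(t-p)*100).round(2))
    print('R now',R.as_matrix().round(3).tolist())
E
python3 - <<'E'
from g import *
go([.584,-.195,.068],GR)
GR2=GR*S.from_rotvec([np.pi,0,0]); go([.584,-.195,.068],GR2)
E
```

```text
t 0.1 q [-1.29  0.53  1.43 -0.    1.18 -0.18] F [0.1 0.3 0.6] grip 0.087 p [ 0.2766 -0.5596  0.1913]
turn [-0.878 -0.459 -0.885] 76.1 shift now axes cm [ 13.46  42.8  -17.78] after turn [-24.47  33.51  24.66]
R now [[-0.001, 0.897, 0.443], [0.002, 0.443, -0.897], [-1.0, 0.0, -0.002]]
t 0.1 q [-1.29  0.53  1.43 -0.    1.18 -0.18] F [0.1 0.3 0.6] grip 0.087 p [ 0.2766 -0.5596  0.1913]
turn [ 1.986 -1.035  0.537] 131.9 shift now axes cm [ 13.46  42.8  -17.78] after turn [-24.47 -33.51 -24.66]
R now [[-0.001, 0.897, 0.443], [0.002, 0.443, -0.897], [-1.0, 0.0, -0.002]]
```

Request:
{"api": "arm_command", "payload": {"plan": [[-5,0,0,0,0,0,6],[-5,0,0,0,0,0,6],[-5,0,0,0,0,0,6],[0,5,-3.4,0,0,0,6],[0,5,-3.4,0,0,0,6],[0,5,-3.4,0,0,0,6],[0,5,-3.4,0,0,0,6],[0,5,-3.4,0,0,0,6],[0,5,-3.4,0,0,0,6],[0,5,-3.4,0,0,0,6],[0,5,-3.4,0,0,0,6]], "grip_force": 25}}

```text
time: 1.48
position: [0.5199, -0.13, 0.3434]
tool_rot: [0.379, 0.601, -0.374, 0.596]
ft_force: [0.7, -0.8, -0.0]
grip_width: 0.06
```

```bash
python3 -c "
from g import *
go([.584,-.195,.068],GR)"
```

```text
t 1.48 q [-0.46  0.26  1.44  0.01  1.45  0.66] F [ 0.7 -0.8 -0. ] grip 0.06 p [ 0.5199 -0.13    0.3434]
turn [-0.884 -0.47  -0.889] 76.7 shift now axes cm [28.53  2.02 10.21] after turn [22.13 19.45  7.35]
R now [[-0.003, 0.901, 0.433], [0.01, 0.433, -0.901], [-1.0, 0.002, -0.01]]
```

Request:
{"api": "arm_command", "payload": {"plan": [[0,0,0,-0.111,-0.059,-0.111,6],[0,0,0,-0.111,-0.059,-0.111,6],[0,0,0,-0.111,-0.059,-0.111,6],[0,0,0,-0.111,-0.059,-0.111,6],[0,0,0,-0.111,-0.059,-0.111,6],[0,0,0,-0.111,-0.059,-0.111,6],[0,0,0,-0.111,-0.059,-0.111,6],[0,0,0,-0.111,-0.059,-0.111,6]]}}

```text
time: 2.48
position: [0.5223, -0.1254, 0.3418]
tool_rot: [-0.3, 0.647, -0.368, 0.597]
ft_force: [-0.6, -1.0, -0.2]
grip_width: 0.0599
```

```bash
python3 -c "
from g import *
go([.584,-.195,.068],GR)"
```

```text
t 2.48 q [ 0.07  0.47  1.55 -0.96  1.48  0.46] F [-0.6 -1.  -0.2] grip 0.0599 p [ 0.5223 -0.1254  0.3418]
turn [0.036 0.023 0.026] 2.9 shift now axes cm [22.11 19.36  7.34] after turn [22.45 19.04  7.18]
R now [[-0.107, 0.051, 0.993], [-0.827, 0.55, -0.117], [-0.552, -0.834, -0.016]]
```

Request:
{"api": "arm_command", "payload": {"plan": [[0,0,3.6,0.036,0.023,0.026,6],[0,4.5,3.6,0,0,0,6],[0,5,0,0,0,0,6],[0,5,0,0,0,0,6],[0,4.5,0,0,0,0,6],[5,0,0,0,0,0,6],[5,0,0,0,0,0,6],[0,0,0,0,0,0,6]]}}

```text
time: 3.48
position: [0.5917, -0.1029, 0.1112]
tool_rot: [-0.281, 0.656, -0.369, 0.596]
ft_force: [-0.2, 0.3, 0.4]
grip_width: 0.0601
```

```bash
python3 -c "
from g import *
go([.584,-.195,.068],GR)
im,_=snap('side','s1')
cv2.imwrite('pics/s1c.png',cv2.resize(im[100:320,180:460],None,fx=2.5,fy=2.5))"
```

```text
t 3.48 q [ 0.09  0.86  1.48 -0.96  1.32  0.74] F [-0.2  0.3  0.4] grip 0.0601 p [ 0.5917 -0.1029  0.1112]
turn [ 0.018 -0.005 -0.001] 1.1 shift now axes cm [11.92 -1.77  0.7 ] after turn [11.93 -1.75  0.68]
R now [[-0.133, 0.072, 0.989], [-0.808, 0.57, -0.15], [-0.574, -0.819, -0.018]]
```

View pics/s1c.png

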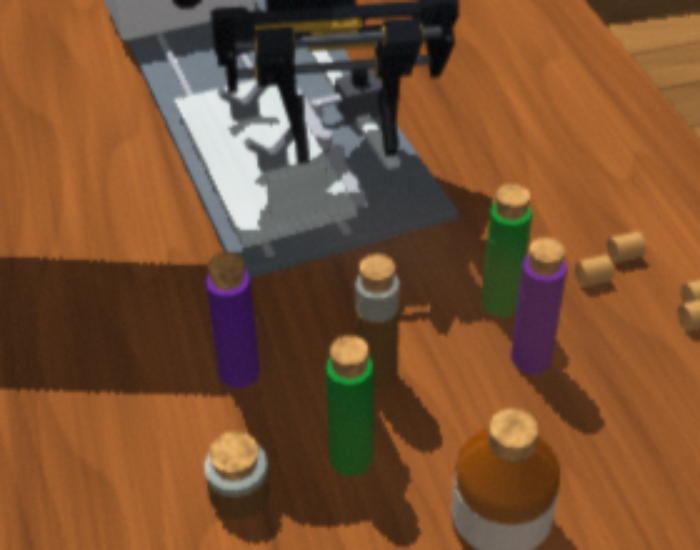

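Picture s1c shows the open fingers in line with the brown tube, which is at crop (377,290), and the neighbours clear of the path. Going in.

Request:
{"api": "arm_command", "payload": {"plan": [[0,-1.75,0.7,0.018,-0.005,0,6],[3,0,0,0,0,0,6],[3,0,0,0,0,0,6],[0,0,0,0,0,0,6]]}}

```text
time: 4.03
position: [0.5993, -0.161, 0.1]
tool_rot: [-0.275, 0.643, -0.376, 0.608]
ft_force: [-0.1, -0.1, -0.2]
grip_width: 0.0596
```

```bash
python3 -c "
from g import *
go([.584,-.195,.068],GR)"
```

```text
t 4.03 q [ 0.    0.87  1.51 -1.04  1.23  0.78] F [-0.1 -0.1 -0.2] grip 0.0596 p [ 0.5993 -0.161   0.1   ]
turn [-0.014  0.018 -0.002] 1.3 shift now axes cm [ 6.67  0.53 -1.1 ] after turn [ 6.68  0.55 -0.98]
R now [[-0.111, 0.103, 0.988], [-0.811, 0.566, -0.15], [-0.575, -0.818, 0.021]]
```

Request:
{"api": "arm_command", "payload": {"plan": [[0,0.5,-1.0,-0.014,0.018,0,6],[1.5,0,0,0,0,0,6],[1.5,0,0,0,0,0,6],[0,0,0,0,0,0,6]]}}

```text
time: 4.53
position: [0.5885, -0.1798, 0.0806]
tool_rot: [-0.276, 0.649, -0.374, 0.602]
ft_force: [0.4, 0.3, -0.0]
grip_width: 0.06
```

```bash
python3 -c "
from g import *
go([.584,-.195,.068],GR)"
```

```text
t 4.53 q [-0.03  0.89  1.54 -1.06  1.19  0.8 ] F [ 0.4  0.3 -0. ] grip 0.06 p [ 0.5885 -0.1798  0.0806]
turn [-0.003  0.005 -0.003] 0.4 shift now axes cm [ 3.92  0.12 -0.23] after turn [ 3.92  0.13 -0.21]
R now [[-0.123, 0.093, 0.988], [-0.808, 0.568, -0.154], [-0.576, -0.818, 0.005]]
```

Request:
{"api": "arm_command", "payload": {"plan": [[1,0,-0.2,0,0,0,6],[1,0,0,0,0,0,6],[1,0,0,0,0,0,6],[0.9,0,0,0,0,0,6],[0,0,0,0,0,0,6]]}}

```text
time: 5.15
position: [0.5811, -0.2136, 0.0561]
tool_rot: [-0.276, 0.65, -0.374, 0.602]
ft_force: [-0.5, 0.4, -1.5]
grip_width: 0.0602
```

```bash
python3 -c "
from g import *
go([.584,-.195,.068],GR)
im,_=snap('side','s2');t,_=snap('top','t2')
A=cv2.resize(im[100:320,200:440],(480,440));B=cv2.resize(t[120:270,290:430],(320,342),interpolation=2)
C=np.zeros((440,800,3),np.uint8);C[:,:480]=A;C[:342,480:]=B
cv2.imwrite('pics/s2c.png',C)"
```

```text
t 5.15 q [-0.09  0.92  1.57 -1.12  1.13  0.84] F [-0.5  0.4 -1.5] grip 0.0602 p [ 0.5811 -0.2136  0.0561]
turn [-0.002  0.004 -0.003] 0.3 shift now axes cm [-0.32  0.11 -0.  ] after turn [-0.32  0.11 -0.  ]
R now [[-0.124, 0.092, 0.988], [-0.808, 0.568, -0.154], [-0.576, -0.818, 0.004]]
```

View pics/s2c.png

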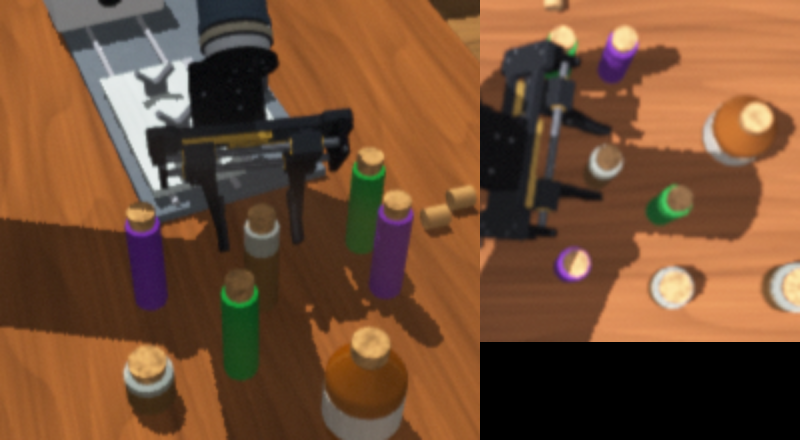

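The fingers straddle the tube (side crop (262,230), top crop (606,160)) and the neighbours are untouched. Gripping.

Request:
{"api": "arm_command", "payload": {"plan": [[-0.3,0.1,0,0,0,0,6],[0,0,0,0,0,0,3.6],[0,0,0,0,0,0,2.8],[0,0,0,0,0,0,2.0],[0,0,0,0,0,0,2.0],[0,0,0,0,0,0,2.0],[0,0,0,0,0,0,2.0]], "grip_force": 25}}

```text
time: 6.12
position: [0.5828, -0.2088, 0.0584]
tool_rot: [-0.276, 0.648, -0.374, 0.603]
ft_force: [0.8, 0.5, 0.2]
grip_width: 0.0277
```

```bash
python3 -c "
from g import *
go([.584,-.195,.168],GR)
print(cur()[2].inv().apply([0,0,10]))"
```

```text
t 6.12 q [-0.08  0.92  1.57 -1.12  1.14  0.84] F [0.8 0.5 0.2] grip 0.0277 p [ 0.5828 -0.2088  0.0584]
turn [-0.003  0.008 -0.003] 0.5 shift now axes cm [-5.54 -8.17 -0.03] after turn [-5.52 -8.18 -0.1 ]
R now [[-0.12, 0.093, 0.988], [-0.809, 0.568, -0.152], [-0.576, -0.818, 0.007]]
[-5.75802544 -8.175603    0.06825333]
```

Request:
{"api": "arm_command", "payload": {"plan": [[0,0,0,0,0,0,2.0],[0,0,0,0,0,0,2.0]]}}

```text
time: 6.38
position: [0.5828, -0.2089, 0.0585]
tool_rot: [-0.276, 0.648, -0.374, 0.603]
ft_force: [0.9, 0.4, 0.1]
grip_width: 0.0276
```

```bash
python3 -c "
from g import *
go([.584,-.195,.168],GR)
im,_=snap('side','s3');t,_=snap('top','t3')
A=cv2.resize(im[165:285,260:390],None,fx=4,fy=4,interpolation=2)[:,:460];B=cv2.resize(t[160:230,320:380],(320,373),interpolation=2)
C=np.zeros((480,780,3),np.uint8);C[:,:460]=A;C[:373,460:]=B
cv2.imwrite('pics/s3c.png',C)"
```

```text
t 6.38 q [-0.08  0.92  1.57 -1.12  1.14  0.84] F [0.9 0.4 0.1] grip 0.0276 p [ 0.5828 -0.2089  0.0585]
turn [-0.003  0.007 -0.003] 0.5 shift now axes cm [-5.54 -8.16 -0.03] after turn [-5.52 -8.18 -0.1 ]
R now [[-0.121, 0.093, 0.988], [-0.809, 0.568, -0.152], [-0.576, -0.818, 0.007]]
```

View pics/s3c.png

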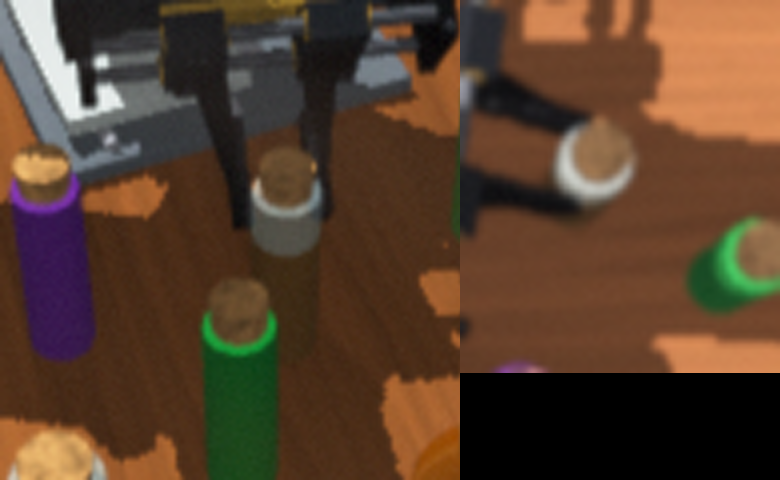

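Picture s3c shows the tips gripping behind the tube's middle (fingertips at about (575,130) and (575,205) against the cork centre (603,150)). That explains the 27.6 mm opening. I'll measure where the tube is now.

```bash
python3 - <<'E'
from m import *
import sys
for n in('top','side'):
  for tag in (n[0]+'2',n[0]+'3'):
    uv,P=pts(n,tag); b=cv2.imread(f'pics/{tag}.png').reshape(-1,3).astype(int)
    hi=(P[:,2]>.112)&(P[:,2]<.13)&(abs(P[:,0]-.584)<.03)&(abs(P[:,1]+.2)<.03)
    q=P[hi]; c=uv[hi]; print(tag,hi.sum(),'px',c.mean(0).round(1),plane(n,[c.mean(0)],.12).round(4),q.min(0).round(3),q.max(0).round(3))
# two-view triangulation of cork centre
def tri(a,b):
    p1,d1=rays('top',[a]);p2,d2=rays('side',[b]);d1=d1[0];d2=d2[0]
    s=np.linalg.lstsq(np.c_[d1,-d2],p2-p1,rcond=None)[0]; A=p1+s[0]*d1;B=p2+s[1]*d2
    return ((A+B)/2).round(4),(A-B).round(4)
print(tri((345.9,188.2),(330.5,207.6)))
E
```

```text
t2 102 px [345.9 188.3] [[ 0.5845 -0.1931  0.12  ]] [ 0.572 -0.205  0.113] [ 0.596 -0.182  0.125]
t3 104 px [345.9 187.7] [[ 0.5859 -0.1932  0.12  ]] [ 0.574 -0.205  0.113] [ 0.599 -0.182  0.124]
s2 140 px [330.5 207.6] [[ 0.5825 -0.1997  0.12  ]] [ 0.571 -0.209  0.112] [ 0.596 -0.183  0.12 ]
s3 141 px [331.5 207.5] [[ 0.5843 -0.1999  0.12  ]] [ 0.573 -0.209  0.112] [ 0.598 -0.183  0.121]
(array([ 0.5851, -0.1937,  0.1138]), array([ 0.0014, -0.0002,  0.0003]))
```

Both views put the tube axis within about 2 mm of the grasp point, so the grip is on the axis. The opening reading of 27.6 mm disagrees with the 32 mm diameter. I'll test with a small lift, below the drop height.

Request:
{"api": "arm_command", "payload": {"plan": [[0,0,0,0,0,0,2.0],[-0.3,-0.4,0,0,0,0,2.0],[-0.3,-0.4,0,0,0,0,2.0],[-0.3,-0.4,0,0,0,0,2.0],[0,0,0,0,0,0,2.0],[0,0,0,0,0,0,2.0]], "grip_force": 30}}

```text
time: 7.22
position: [0.5828, -0.208, 0.0738]
tool_rot: [-0.275, 0.649, -0.373, 0.603]
ft_force: [-0.3, -0.1, -1.1]
grip_width: 0.0268
```

```bash
cat >> m.py <<'E'
def tubemask(n,tag,im=None):
    """clear glass/brown/cork pixels by depth near the tube: print extents"""
    uv,P=pts(n,tag); return uv,P
E
python3 - <<'E'
from m import *
from g import go,GR
go([.584,-.195,.168],GR)
snap('side','s4');snap('top','t4')
for n in('top','side'):
  for tag in (n[0]+'3',n[0]+'4'):
    uv,P=pts(n,tag)
    hi=(P[:,2]>.112)&(P[:,2]<.16)&(abs(P[:,0]-.584)<.03)&(P[:,1]<-.175)&(P[:,1]>-.23)
    q=P[hi]; c=uv[hi]; print(tag,hi.sum(),'px',c.mean(0).round(1),np.percentile(q,95,axis=0).round(4),q.min(0).round(3),q.max(0).round(3))
E
```

```text
t 7.22 q [-0.08  0.89  1.57 -1.11  1.15  0.82] F [-0.3 -0.1 -1.1] grip 0.0268 p [ 0.5828 -0.208   0.0738]
turn [-0.003  0.008 -0.005] 0.5 shift now axes cm [-4.61 -6.95 -0.03] after turn [-4.57 -6.97 -0.08]
R now [[-0.12, 0.093, 0.988], [-0.808, 0.57, -0.152], [-0.577, -0.816, 0.007]]
t3 104 px [345.9 187.7] [ 0.5961 -0.1827  0.1228] [ 0.574 -0.205  0.113] [ 0.599 -0.182  0.124]
t4 170 px [345.4 187.7] [ 0.5973 -0.1792  0.1379] [ 0.57  -0.207  0.112] [ 0.609 -0.177  0.139]
s3 141 px [331.5 207.5] [ 0.5952 -0.1855  0.1195] [ 0.573 -0.209  0.112] [ 0.598 -0.183  0.121]
s4 282 px [331.3 205.3] [ 0.5965 -0.1869  0.1343] [ 0.569 -0.212  0.112] [ 0.608 -0.176  0.135]
```

The tube rose 15 mm with the tool. The opening shrinks with grip force (27.6 mm at 25 N, 26.8 mm at 30 N), so it's finger compliance and the grip is good. Lifting and turning.

Request:
{"api": "arm_command", "payload": {"plan": [[-1.2,-1.7,0,0,0,0,2.0],[-2.3,-3.2,0,0,0,0,2.0],[-2.3,-3.2,0,0,0,0,2.0],[-2.3,-3.2,0,0,0,0,2.0],[-2.3,-3.2,0,0,0,0,2.0],[-1.2,-1.7,0,0,0,0,2.0],[0,0,0,0,0,0,2.0]]}}

```text
time: 8.2
position: [0.5801, -0.2067, 0.287]
tool_rot: [-0.275, 0.648, -0.375, 0.604]
ft_force: [0.2, -0.6, -1.3]
grip_width: 0.0271
```

```bash
cat >> g.py <<'E'
T=np.array([-.576,-.8177,.007]);T/=np.linalg.norm(T)
cy=np.array([-.0976,.9952,0]);cx=np.array([.9952,.0976,0])
zt=np.array([0,0,1])-T*T[2];zt/=np.linalg.norm(zt)
A=np.c_[T,zt,np.cross(T,zt)];B=np.c_[-cy,cx,np.cross(-cy,cx)]
PL=S.from_matrix(B@A.T)
CR=np.array([.557,.081,.068]); 
def gp(dz=0): return CR-cy*.0173+[0,0,dz]
E
python3 -c "
from g import *
print(PL.as_matrix().round(3))
go(gp(.1),PL)"
```

```text
[[-0.052 -0.074  0.996]
 [ 0.574  0.814  0.091]
 [-0.818  0.576  0.   ]]
t 8.2 q [-0.07  0.58  1.48 -0.99  1.35  0.46] F [ 0.2 -0.6 -1.3] grip 0.0271 p [ 0.5801 -0.2067  0.287 ]
turn [-0.27  -0.037  1.563] 90.9 shift now axes cm [-14.72  26.77  -6.67] after turn [27.25 15.33  0.32]
R now [[-0.121, 0.096, 0.988], [-0.808, 0.568, -0.154], [-0.576, -0.817, 0.009]]
```

Request:
{"api": "arm_command", "payload": {"plan": [[0,0,0,-0.0225,-0.003,0.13,2.0],[0,0,0,-0.0225,-0.003,0.13,2.0],[0,0,0,-0.0225,-0.003,0.13,2.0],[0,0,0,-0.0225,-0.003,0.13,2.0],[0,0,0,-0.0225,-0.003,0.13,2.0],[0,0,0,-0.0225,-0.003,0.13,2.0],[0,0,0,-0.0225,-0.003,0.13,2.0],[0,0,0,-0.0225,-0.003,0.13,2.0],[0,0,0,-0.0225,-0.003,0.13,2.0],[0,0,0,-0.0225,-0.003,0.13,2.0],[0,0,0,-0.0225,-0.003,0.13,2.0],[0,0,0,-0.0225,-0.003,0.13,2.0]]}}

```text
time: 9.7
position: [0.5685, -0.2005, 0.2779]
tool_rot: [0.2, 0.686, 0.264, 0.648]
ft_force: [0.4, -0.5, -1.1]
grip_width: 0.0271
```

```bash
python3 -c "
from g import *
go(gp(.1),PL)"
```

```text
t 9.7 q [-0.75  0.65  1.15  0.43  1.87 -0.84] F [ 0.4 -0.5 -1.1] grip 0.0271 p [ 0.5685 -0.2005  0.2779]
turn [-0.002 -0.024 -0.058] 3.6 shift now axes cm [26.89 13.73  2.03] after turn [26.09 15.26  1.42]
R now [[-0.08, -0.068, 0.994], [0.617, 0.78, 0.103], [-0.783, 0.622, -0.021]]
```

Request:
{"api": "arm_command", "payload": {"plan": [[0,0,0,-0.002,-0.024,-0.058,2.0],[4.3,2.5,0.2,0,0,0,2.0],[4.3,2.5,0.2,0,0,0,2.0],[4.3,2.5,0.2,0,0,0,2.0],[4.3,2.5,0.2,0,0,0,2.0],[4.3,2.5,0.3,0,0,0,2.0],[3,2,0.3,0,0,0,2.0],[0,0,0,0,0,0,2.0]]}}

```text
time: 10.7
position: [0.5491, 0.0629, 0.1456]
tool_rot: [0.188, 0.691, 0.24, 0.655]
ft_force: [0.5, -0.3, -1.6]
grip_width: 0.0269
```

```bash
python3 -c "
from g import *
go(gp(.03),PL)
s,_=snap('side','s5');t,_=snap('top','t5')
A=cv2.resize(s[80:210,210:370],None,fx=2.5,fy=2.5,interpolation=2);B=cv2.resize(t[140:260,180:320],None,fx=2.8,fy=2.8,interpolation=2)
C=np.zeros((340,800,3),np.uint8);C[:325,:400]=A;C[:336,400:792]=B
cv2.imwrite('pics/s5c.png',C)"
```

```text
t 10.7 q [-0.41  0.62  1.62  0.54  1.29 -0.75] F [ 0.5 -0.3 -1.6] grip 0.0269 p [0.5491 0.0629 0.1456]
turn [-0.019 -0.019 -0.003] 1.5 shift now axes cm [ 5.77 -2.74  1.12] after turn [ 5.8  -2.74  0.96]
R now [[-0.071, -0.055, 0.996], [0.575, 0.814, 0.086], [-0.815, 0.578, -0.026]]
```

View pics/s5c.png

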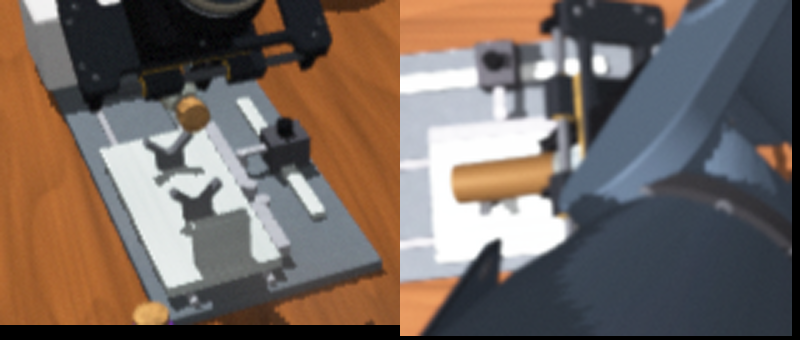

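Picture s5c shows the tube level in the fingers, cork towards the side camera at (195,113), foot over the far V. I'll correct the small turn and measure the tube's axis.

Request:
{"api": "arm_command", "payload": {"plan": [[0,0,0,-0.019,-0.019,-0.003,2.0],[1.4,-0.7,0.9,0,0,0,2.0],[1.4,-0.7,0,0,0,0,2.0],[0,0,0,0,0,0,2.0]]}}

```text
time: 11.3
position: [0.5626, 0.0617, 0.1136]
tool_rot: [0.183, 0.68, 0.241, 0.668]
ft_force: [0.3, 0.1, -0.7]
grip_width: 0.0275
```

```bash
python3 - <<'E'
from m import *
from g import go,gp,PL,cy,cx,CR,cur
go(gp(.03),PL)
o,p,R=cur(); g=p-R.apply([.019,0,0]); print('gp',g.round(4),'foot expected',(g+cy*.0693).round(4))
snap('side','s6');snap('top','t6')
for n in('top','side'):
    tag=n[0]+'6'; uv,P=pts(n,tag)
    im=cv2.imread(f'pics/{tag}.png').reshape(-1,3).astype(int)
    rel=P-CR; y=rel@cy; x=rel@cx
    m=(abs(x)<.03)&(y<.075)&(y>-.08)&(P[:,2]>.08)&(im[:,2]>im[:,0]+30)
    q=P[m]; print(tag,m.sum())
    for lo in np.arange(-.08,.075,.01):
        k=m&(y>=lo)&(y<lo+.01)
        if k.sum()>5: print(lo.round(2),k.sum(),'x mid %.4f w %.4f top z %.4f'%((x[k].min()+x[k].max())/2,np.ptp(x[k]),np.percentile(P[k,2],95)), 'ymax %.4f ymin %.4f'%(y[k].max(),y[k].min()))
# V supports from first picture, in cradle frame
for n in('top','side'):
    uv,P=pts(n,n+'0'); rel=P-CR; y=rel@cy;x=rel@cx
    for s in(-.04,.04):
        k=(abs(y-s)<.015)&(abs(x)<.04)&(P[:,2]>.045)&(P[:,2]<.08)
        h=k&(P[:,2]>.056)
        print(n,s,'x mid %.4f  y med %.4f ymid %.4f z95 %.4f'%((x[k].min()+x[k].max())/2,np.median(y[k]),(y[k].min()+y[k].max())/2,np.percentile(P[k,2],95)), 'xrange',x[k].min().round(4),x[k].max().round(4))
    k=(abs(y+.105)<.02)&(abs(x)<.04)&(P[:,2]>.07)&(P[:,2]<.09); print('tab',x[k].min().round(4),x[k].max().round(4),y[k].min().round(4),y[k].max().round(4),P[k,2].max().round(4))
E
```

```text
t 11.3 q [-0.41  0.67  1.63  0.57  1.21 -0.8 ] F [ 0.3  0.1 -0.7] grip 0.0275 p [0.5626 0.0617 0.1136]
turn [-0.001  0.011  0.005] 0.7 shift now axes cm [ 3.31 -0.68 -0.41] after turn [ 3.32 -0.7  -0.37]
R now [[-0.041, -0.074, 0.996], [0.57, 0.817, 0.084], [-0.82, 0.572, 0.009]]
gp [0.5634 0.0508 0.1292] foot expected [0.5566 0.1198 0.1292]
t6 526
-0.08 42 x mid 0.0105 w 0.0379 top z 0.2423 ymax -0.0704 ymin -0.0780
-0.07 18 x mid 0.0211 w 0.0075 top z 0.2321 ymax -0.0603 ymin -0.0691
-0.06 6 x mid 0.0000 w 0.0417 top z 0.2293 ymax -0.0503 ymin -0.0595
-0.04 53 x mid 0.0024 w 0.0281 top z 0.1496 ymax -0.0300 ymin -0.0397
-0.03 58 x mid 0.0017 w 0.0280 top z 0.1464 ymax -0.0200 ymin -0.0299
-0.02 63 x mid 0.0025 w 0.0282 top z 0.1458 ymax -0.0102 ymin -0.0199
-0.01 63 x mid 0.0023 w 0.0271 top z 0.1443 ymax -0.0000 ymin -0.0099
-0.0 60 x mid 0.0027 w 0.0279 top z 0.1439 ymax 0.0100 ymin 0.0002
0.01 67 x mid 0.0019 w 0.0276 top z 0.1429 ymax 0.0200 ymin 0.0102
0.02 59 x mid 0.0028 w 0.0279 top z 0.1428 ymax 0.0298 ymin 0.0202
0.03 36 x mid 0.0026 w 0.0256 top z 0.1413 ymax 0.0370 ymin 0.0301
s6 41
-0.08 25 x mid 0.0014 w 0.0195 top z 0.1423 ymax -0.0706 ymin -0.0784
-0.07 10 x mid 0.0019 w 0.0152 top z 0.1414 ymax -0.0650 ymin -0.0695
top -0.04 x mid 0.0001  y med -0.0378 ymid -0.0376 z95 0.0664 xrange -0.0238 0.024
top 0.04 x mid -0.0005  y med 0.0409 ymid 0.0412 z95 0.0661 xrange -0.0244 0.0235
tab -0.0252 0.0246 -0.1088 -0.0968 0.084
side -0.04 x mid -0.0016  y med -0.0430 ymid -0.0405 z95 0.0629 xrange -0.0245 0.0213
side 0.04 x mid -0.0007  y med 0.0372 ymid 0.0388 z95 0.0622 xrange -0.024 0.0225
tab -0.0262 0.023 -0.114 -0.0998 0.0785
```

The tube's foot end droops about 0.08 rad, a small pivot in the pads. I'll level it and set it over the cradle.

Request:
{"api": "arm_command", "payload": {"plan": [[0,0,0,0,0.01,0.08,2.0],[1.1,0.9,-0.28,0,0,0,2.0],[0,0,0,0,0,0,2.0]]}}

```text
time: 11.78
position: [0.5596, 0.0761, 0.1127]
tool_rot: [0.208, 0.674, 0.269, 0.656]
ft_force: [-0.3, -0.2, -1.4]
grip_width: 0.0273
```

```bash
cat > t.py <<'E'
from m import *
from g import go,gp,PL,cy,cx,CR,cur
import sys
tag=sys.argv[1]
o,p,R=cur(); g=p-R.apply([.019,0,0]); r=g-CR; print('t',o['time'],'F',np.round(o['ft_force'],1),'grip',o['grip_width'],'gp in cradle x %.4f y %.4f z %.4f'%(r@cx,r@cy,r[2]))
print('tool in cradle axes x',(R.inv().apply(cx)).round(3),'y',(R.inv().apply(cy)).round(3),'up',(R.inv().apply([0,0,1])).round(3))
snap('top',tag); uv,P=pts('top',tag)
im=cv2.imread(f'pics/{tag}.png').reshape(-1,3).astype(int)
rel=P-CR; y=rel@cy; x=rel@cx
m=(abs(x)<.025)&(y<.075)&(y>-.035)&(P[:,2]>.07)&(P[:,2]<.16)&(im[:,2]>im[:,0]+30)
Y=[];Z=[];X=[]
for lo in np.arange(-.03,.06,.005):
    k=m&(y>=lo)&(y<lo+.005)
    if k.sum()>15: Y.append(lo+.0025);Z.append(np.percentile(P[k,2],95));X.append((x[k].min()+x[k].max())/2)
print('slope z %.3f x %.3f; top z at y0 %.4f x %.4f; foot y %.4f'%(np.polyfit(Y,Z,1)[0],np.polyfit(Y,X,1)[0],np.polyval(np.polyfit(Y,Z,1),0),np.polyval(np.polyfit(Y,X,1),0),y[m].max()))
E
python3 t.py t7
```

```text
t 11.775 F [-0.3 -0.2 -1.4] grip 0.027286072537937914 gp in cradle x 0.0019 y -0.0172 z 0.0594
tool in cradle axes x [0.008 0.003 1.   ] y [ 0.635  0.772 -0.008] up [-0.772  0.635  0.004]
slope z -0.018 x -0.020; top z at y0 0.1449 x 0.0004; foot y 0.0496
```

Request:
{"api": "arm_command", "payload": {"plan": [[1.2,-0.8,-0.1,0,0,0.01,2.0],[1,-0.8,0,0,0,0,2.0],[1,-0.8,0,0,0,0,2.0],[0.7,-0.55,0,0,0,0,2.0],[0,0,0,0,0,0,2.0]]}}

```text
time: 12.45
position: [0.5594, 0.078, 0.0603]
tool_rot: [0.21, 0.673, 0.272, 0.655]
ft_force: [-0.2, 0.2, -2.0]
grip_width: 0.0271
```

```bash
python3 t.py t8
```

```text
t 12.45 F [-0.2  0.2 -2. ] grip 0.027063846813243517 gp in cradle x 0.0019 y -0.0154 z 0.0068
tool in cradle axes x [0.009 0.002 1.   ] y [ 0.642  0.767 -0.008] up [-0.767  0.642  0.006]Traceback (most recent call last):
  File "t.py", line 15, in <module>
    print('slope z %.3f x %.3f; top z at y0 %.4f x %.4f; foot y %.4f'%(np.polyfit(Y,Z,1)[0],np.polyfit(Y,X,1)[0],np.polyval(np.polyfit(Y,Z,1),0),np.polyval(np.polyfit(Y,X,1),0),y[m].max()))
                                                                       ~~~~~~~~~~^^^^^^^
    raise TypeError("expected non-empty vector for x")
TypeError: expected non-empty vector for x
```

Request:
{"api": "arm_command", "payload": {"plan": [[0.23,0.0,-0.1,0,0,0,2.0],[0.12,-0.1,0,0,0,0,2.0],[0.12,-0.1,0,0,0,0,2.0],[0,0,0,0,0,0,2.0]]}}

```text
time: 13.0
position: [0.559, 0.0793, 0.0567]
tool_rot: [0.21, 0.672, 0.272, 0.656]
ft_force: [-0.7, 0.8, -0.7]
grip_width: 0.0271
```

```bash
sed -i 's/&(im\[:,2\]>im\[:,0\]+30)/\&(P[:,2]<.1)/' t.py; python3 t.py t9
```

```text
t 13.0 F [-0.7  0.8 -0.7] grip 0.02710341731939147 gp in cradle x 0.0016 y -0.0140 z 0.0033
tool in cradle axes x [0.011 0.    1.   ] y [ 0.641  0.767 -0.007] up [-0.767  0.641  0.008]Traceback (most recent call last):
  File "t.py", line 15, in <module>
    print('slope z %.3f x %.3f; top z at y0 %.4f x %.4f; foot y %.4f'%(np.polyfit(Y,Z,1)[0],np.polyfit(Y,X,1)[0],np.polyval(np.polyfit(Y,Z,1),0),np.polyval(np.polyfit(Y,X,1),0),y[m].max()))
                                                                       ~~~~~~~~~~^^^^^^^
    raise TypeError("expected non-empty vector for x")
TypeError: expected non-empty vector for x
```

Request:
{"api": "arm_command", "payload": {"plan": [[0.12,-0.1,0,0,0,0,2.0],[0,0,0,0,0,0,2.0]]}}

```text
time: 13.3
position: [0.5589, 0.0796, 0.0566]
tool_rot: [0.21, 0.672, 0.273, 0.656]
ft_force: [0.1, -0.4, -0.3]
grip_width: 0.0271
```

Request:
{"api": "arm_command", "payload": {"plan": [[0.12,-0.1,0,0,0,0,2.0],[0,0,0,0,0,0,2.0]]}}

```text
time: 13.55
position: [0.5588, 0.0799, 0.0566]
tool_rot: [0.211, 0.671, 0.274, 0.655]
ft_force: [-1.0, -0.8, -0.2]
grip_width: 0.0271
```

```bash
python3 - <<'E'
from h import *
s,_=snap('side','s10');t,_=snap('top','t10')
A=cv2.resize(s[90:210,220:340],None,fx=3.3,fy=3.3,interpolation=2);B=cv2.resize(t[140:260,180:300],None,fx=3.3,fy=3.3,interpolation=2)
cv2.imwrite('pics/s10c.png',np.hstack([A,B]))
E
```

```text
(no output)
```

View pics/s10c.png

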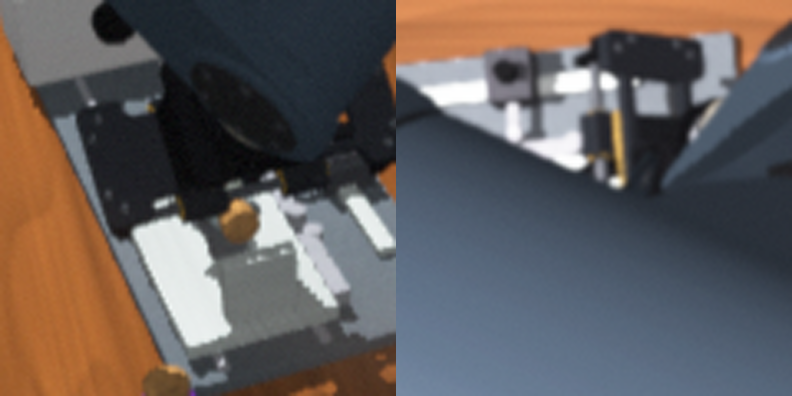

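Request:
{"api": "arm_command", "payload": {"plan": [[0.35,-0.29,0,0,0,0,2.0],[0,0,0,0,0,0,2.0]]}}

```text
time: 13.9
position: [0.5583, 0.0822, 0.0566]
tool_rot: [0.214, 0.67, 0.278, 0.654]
ft_force: [-1.4, -1.0, -1.6]
grip_width: 0.0278
```

```bash
python3 - <<'E'
from m import *
from g import *
o,p,R=cur(); g=p-R.apply([.019,0,0]); r=g-CR; print('F',np.round(o['ft_force'],1),np.round(o['moment'],2),'gp in cradle x %.4f y %.4f z %.4f'%(r@cx,r@cy,r[2]),'up',R.inv().apply([0,0,1]).round(3))
snap('side','s11'); uv,P=pts('side','s11'); im=cv2.imread('pics/s11.png').reshape(-1,3).astype(int)
rel=P-CR;y=rel@cy;x=rel@cx
m=(abs(x)<.03)&(y<-.02)&(y>-.095)&(P[:,2]>.05)&(P[:,2]<.1)&(im[:,2]>im[:,0]+35)
print(m.sum(),'cork x',x[m].min().round(4),x[m].max().round(4),'y',y[m].min().round(4),np.median(y[m]).round(4),'z',P[m,2].min().round(4),P[m,2].max().round(4),'px',uv[m].min(0),uv[m].max(0))
E
```

```text
F [-1.4 -1.  -1.6] [-0.6   0.    0.11] gp in cradle x 0.0012 y -0.0113 z 0.0030 up [-0.758  0.652  0.01 ]
103 cork x -0.0111 0.0118 y -0.0685 -0.0651 z 0.0578 0.083 px [286 150] [297 162]
```

```bash
python3 - <<'E'
from m import *
from g import *
o,p,R=cur(); print({k:np.round(o[k],3) for k in('q','joint_torque','joint_velocities','moment')})
# jars and bottle, anything moved?
D0,D1=[np.load(f'pics/{t}.npy') for t in('s10','s11')]
for n,a,b in(('side','side0','s11'),):
    A=cv2.imread(f'pics/{a}.png').astype(int);B=cv2.imread(f'pics/{b}.png').astype(int)
    for nm,(u,v) in dict(ja=(290,350),jb=(274,287),bot=(382,293),g1=(320,262),p1=(274,228),p2=(396,222)).items():
        t=A[v-12:v+12,u-12:u+12].astype(np.uint8); r=cv2.matchTemplate(B[v-30:v+30,u-30:u+30].astype(np.uint8),t,5); print(nm,r.max().round(2),np.subtract(cv2.minMaxLoc(r)[3],18))
E
```

```text
{'q': array([-0.421,  0.796,  1.656,  0.668,  1.176, -0.936]), 'joint_torque': array([-4.8300e-01, -4.3764e+01, -8.5590e+00,  1.2090e+00,  1.0330e+00,
        3.3000e-02]), 'joint_velocities': array([ 0.002,  0.006,  0.   ,  0.004,  0.   , -0.001]), 'moment': array([0.045, 0.082, 0.233])}
ja 0.88 [-1  0]
jb 0.53 [0 0]
bot 0.96 [0 0]
g1 0.98 [0 0]
p1 0.85 [0 0]
p2 0.99 [0 0]
```

The cork end reads x 0.000, y −0.0685, height 0.070, so the tube is central and about 2 mm above nominal, resting on the supports. Downward commands no longer move the tool. Releasing gently.

Request:
{"api": "arm_command", "payload": {"plan": [[0,0,0,0,0,0,2.8],[0,0,0,0,0,0,3.0],[0,0,0,0,0,0,3.2],[0,0,0,0,0,0,3.3],[0,0,0,0,0,0,3.4],[0,0,0,0,0,0,3.6],[0,0,0,0,0,0,4.2],[0,0,0,0,0,0,5],[0,0,0,0,0,0,5.5],[0,0,0,0,0,0,5.5]], "grip_force": 5}}

```text
time: 15.2
position: [0.5593, 0.0818, 0.0547]
tool_rot: [0.214, 0.67, 0.277, 0.655]
ft_force: [-0.2, -0.2, 0.2]
grip_width: 0.0541
```

```bash
cat > c.py <<'E'
from m import *
from g import *
import sys
tag=sys.argv[1]
o,p,R=cur(); g=p-R.apply([.019,0,0]); r=g-CR; print('F',np.round(o['ft_force'],1),'grip',o['grip_width'],'gp in cradle x %.4f y %.4f z %.4f'%(r@cx,r@cy,r[2]),'up',R.inv().apply([0,0,1]).round(3))
snap('side',tag); uv,P=pts('side',tag); im=cv2.imread(f'pics/{tag}.png').reshape(-1,3).astype(int)
rel=P-CR;y=rel@cy;x=rel@cx
m=(abs(x)<.03)&(y<.0)&(y>-.095)&(P[:,2]>.05)&(P[:,2]<.1)&(im[:,2]>im[:,0]+35)
print(m.sum(),'cork x',x[m].min().round(4),x[m].max().round(4),'y',y[m].min().round(4),np.median(y[m]).round(4),'z',P[m,2].min().round(4),P[m,2].max().round(4))
E
python3 c.py s12
```

```text
F [-0.2 -0.2  0.2] grip 0.05414046399252472 gp in cradle x 0.0021 y -0.0118 z 0.0011 up [-0.759  0.65   0.01 ]
109 cork x -0.014 0.0122 y -0.0698 -0.0645 z 0.0559 0.0803
```

The cork centre is now at 0.068 m. Retracting straight up.

Request:
{"api": "arm_command", "payload": {"plan": [[-0.76,0.65,0,0,0,0,5.5],[-1.9,1.6,0,0,0,0,5.5],[-3,2.6,0,0,0,0,5.5],[-3,2.6,0,0,0,0,4],[-3,2.6,0,0,0,0,2],[-3,2.6,0,0,0,0,0],[-2,-5,0,0,0,0,0],[-2,-5,0,0,0,0,0],[-2,-5,0,0,0,0,0]]}}

```text
time: 16.38
position: [0.5718, -0.0695, 0.2098]
tool_rot: [0.209, 0.669, 0.279, 0.656]
ft_force: [-0.1, -0.3, -0.4]
grip_width: 0.0046
```

```bash
python3 - <<'E'
from g import *
VD=frame([0,0,-1],cx)
# goal: finger tip behind the tab
go(CR-cy*(.105+.006+.045)+[0,0,-.016],VD,False)
s,_=snap('side','s13');t,_=snap('top','t13')
A=cv2.resize(s[90:210,220:340],None,fx=3.3,fy=3.3,interpolation=2);B=cv2.resize(t[140:260,180:300],None,fx=3.3,fy=3.3,interpolation=2)
cv2.imwrite('pics/s13c.png',np.hstack([A,B]))
E
```

```text
t 16.38 q [-0.62  0.64  1.41  0.52  1.59 -0.85] F [-0.1 -0.3 -0.4] grip 0.0046 p [ 0.5718 -0.0695  0.2098]
turn [ 0.007  0.016 -0.704] 40.4 shift now axes cm [ 11.71 -10.58  -0.27] after turn [15.78 -0.48 -0.  ]
R now [[-0.051, -0.086, 0.995], [0.646, 0.757, 0.098], [-0.762, 0.647, 0.017]]
```

View pics/s13c.png

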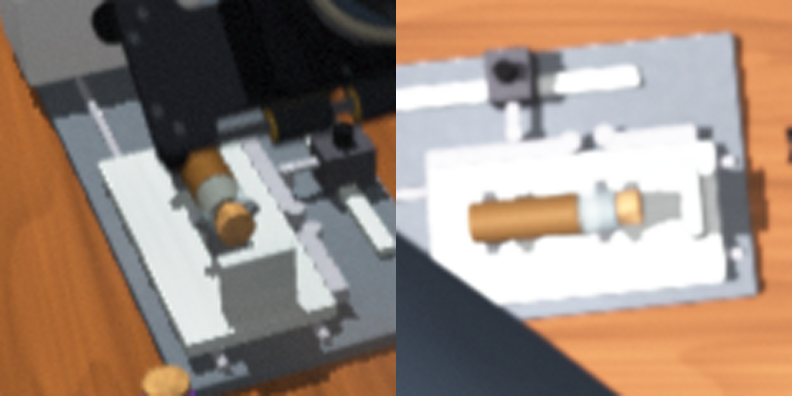

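Picture s13c shows the tube lying on both Vs (top crop: foot (470,222), glass end (615,212), cork end (640,208)). It seems shifted a little towards +y, so I'll measure that.

```bash
cat > f.py <<'E'
from m import *
from g import cy,cx,CR
import sys
for tag in sys.argv[1:]:
    n='top' if tag[0]=='t' else 'side'
    uv,P=pts(n,tag); im=cv2.imread(f'pics/{tag}.png').reshape(-1,3).astype(int); rel=P-CR;y=rel@cy;x=rel@cx
    col=(im[:,2]>im[:,0]+35)&(P[:,2]>.05)
    m=(abs(x)<.025)&(abs(y-.05)<.16)&(P[:,2]>.045)&(P[:,2]<.1)
    t=m&(P[:,2]>.070)&(y>-.09)&(abs(x)<.017); tab=m&(P[:,2]>.07)&(abs(x)>.004)
    L=np.where(t&col)[0]
    print(tag,'tube+cork y range',y[L].min().round(4),y[L].max().round(4),'x mid',((x[L].min()+x[L].max())/2).round(4),'slope x %.3f z %.3f'%(np.polyfit(y[L],x[L],1)[0],np.polyfit(y[L],P[L,2],1)[0]),'zmax',np.percentile(P[L,2],97).round(4))
    # V arm ends and tab: high, outside of tube
    v=(abs(x)>.0165)&(abs(x)<.026)&(P[:,2]>.045)&(P[:,2]<.1)&(y>-.14)&(y<.2)
    h,e=np.histogram(y[v],np.arange(-.14,.2,.005)); print([(round(a+.0025,4),int(c)) for a,c in zip(e,h) if c>1])
E
python3 f.py t13 top0
```

```text
t13 tube+cork y range -0.0635 0.0534 x mid -0.0017 slope x -0.006 z 0.032 zmax 0.0866
[(np.float64(-0.1075), 10), (np.float64(-0.1025), 22), (np.float64(-0.0975), 17), (np.float64(-0.0375), 13), (np.float64(-0.0325), 12), (np.float64(-0.0275), 2), (np.float64(0.0375), 6), (np.float64(0.0425), 13), (np.float64(0.0475), 13)]Traceback (most recent call last):
  File "f.py", line 11, in <module>
    print(tag,'tube+cork y range',y[L].min().round(4),y[L].max().round(4),'x mid',((x[L].min()+x[L].max())/2).round(4),'slope x %.3f z %.3f'%(np.polyfit(y[L],x[L],1)[0],np.polyfit(y[L],P[L,2],1)[0]),'zmax',np.percentile(P[L,2],97).round(4))
                                  ~~~~~~~~^^
    return umr_minimum(a, axis, None, out, keepdims, initial, where)
ValueError: zero-size array to reduction operation minimum which has no identity
```

Request:
{"api": "arm_command", "payload": {"plan": [[0,0,0,0.002,0.004,-0.176,0],[0,0,0,0.002,0.004,-0.176,0],[0,0,0,0.002,0.004,-0.176,0],[0,0,0,0.001,0.004,-0.176,0],[0,0,0,0,0,0,0]], "grip_force": 20}}

```text
time: 17.1
position: [0.5708, -0.0731, 0.2096]
tool_rot: [-0.037, 0.707, 0.024, 0.706]
ft_force: [0.2, 0.7, 0.6]
grip_width: 0.0005
```

```bash
cat >> g.py <<'E'
VD=frame([0,0,-1],cx)
def hd(back,z=.052): go(np.r_[(CR-cy*(.105+.006+back))[:2],z],VD,False)
E
python3 -c "
from g import *
hd(.045)"
```

```text
t 17.1 q [-0.31  0.44  1.54 -0.02  1.16 -0.39] F [0.2 0.7 0.6] grip 0.0005 p [ 0.5708 -0.0731  0.2096]
turn [-0.012 -0.002  0.018] 1.2 shift now axes cm [15.76  0.15  0.15] after turn [15.76 -0.13  0.13]
R now [[0.0, -0.086, 0.996], [-0.018, 0.996, 0.086], [-1.0, -0.018, -0.001]]
```

Request:
{"api": "arm_command", "payload": {"plan": [[4,0,0.1,-0.012,0,0.018,0],[4,0,0,0,0,0,0],[4,0,0,0,0,0,0],[3,0,0,0,0,0,0],[0,0,0,0,0,0,0]]}}

```text
time: 17.73
position: [0.5736, -0.0757, 0.0586]
tool_rot: [-0.031, 0.705, 0.035, 0.707]
ft_force: [-0.3, -0.4, -0.2]
grip_width: 0.0007
```

```bash
python3 -c "
from g import *
hd(.012)"
```

```text
t 17.73 q [-0.33  0.65  1.66  0.01  0.83 -0.43] F [-0.3 -0.4 -0.2] grip 0.0007 p [ 0.5736 -0.0757  0.0586]
turn [-0.004  0.003 -0.006] 0.5 shift now axes cm [ 0.68  3.45 -0.14] after turn [ 0.66  3.45 -0.12]
R now [[0.002, -0.093, 0.996], [0.006, 0.996, 0.093], [-1.0, 0.006, 0.003]]
```

Request:
{"api": "arm_command", "payload": {"plan": [[0.5,0.8,-0.1,0,0,0,0],[0,0.8,0,0,0,0,0],[0,0.6,0,0,0,0,0],[0,0.5,0,0,0,0,0],[0,0.5,0,0,0,0,0],[0,0.5,0,0,0,0,0],[0,0.5,0,0,0,0,0]]}}

```text
time: 18.6
position: [0.5717, -0.0323, 0.0585]
tool_rot: [-0.031, 0.703, 0.034, 0.71]
ft_force: [-0.3, -0.6, 0.4]
grip_width: 0.0006
```

Request:
{"api": "arm_command", "payload": {"plan": [[0,0.4,0,0,0,0,0],[0,0.4,0,0,0,0,0],[0,0.4,0,0,0,0,0],[0,0.4,0,0,0,0,0],[0,0.4,0,0,0,0,0]]}}

```text
time: 19.23
position: [0.5695, -0.011, 0.0583]
tool_rot: [-0.031, 0.703, 0.034, 0.71]
ft_force: [0.6, 0.1, 0.1]
grip_width: 0.0003
```

```bash
python3 - <<'E'
from g import *
hd(0)
snap('top','t14')
E
python3 f.py t14
```

```text
t 19.23 q [-0.22  0.64  1.69  0.01  0.8  -0.32] F [0.6 0.1 0.1] grip 0.0003 p [ 0.5695 -0.011   0.0583]
turn [-0.006  0.01  -0.005] 0.7 shift now axes cm [ 0.62 -1.83 -0.34] after turn [ 0.63 -1.82 -0.35]
R now [[0.01, -0.092, 0.996], [0.005, 0.996, 0.092], [-1.0, 0.005, 0.01]]
t14 tube+cork y range -0.0209 0.0257 x mid 0.0035 slope x 0.198 z -0.044 zmax 0.0868
[(np.float64(0.0375), 3), (np.float64(0.0425), 4)]
```

```bash
python3 - <<'E'
from h import *
s,_=snap('side','s14');t=cv2.imread('pics/t14.png')
A=cv2.resize(s[90:210,220:340],None,fx=3.3,fy=3.3,interpolation=2);B=cv2.resize(t[140:260,180:300],None,fx=3.3,fy=3.3,interpolation=2)
cv2.imwrite('pics/s14c.png',np.hstack([A,B]))
E
```

```text
(no output)
```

View pics/s14c.png

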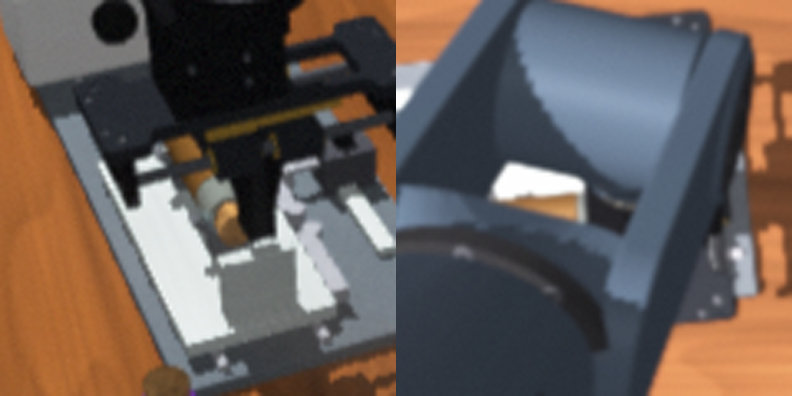

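Picture s14c is unclear. The finger ends at (255,238), by the tab's top edge at (255,250), and the carriage looks unmoved. I'll check this with numbers before moving on.

```bash
cat > w.py <<'E'
from m import *
from g import *
def proj(n,X):
    i,R,p=Rm(n); q=(np.array(X)-p)@R; s=q[:2]/q[2]; s=s*(1+i['k1']*(s@s)); K=np.array(i['mtx']).reshape(3,3); return (K[:2,:2]@s+K[:2,2]).round(1)
def tab(tag):
    uv,P=pts('side',tag); rel=P-CR;y=rel@cy;x=rel@cx
    im=cv2.imread(f'pics/{tag}.png').astype(int).reshape(-1,3).min(1)
    k=(abs(x)<.02)&(P[:,2]>.066)&(P[:,2]<.082)&(y<.0)&(y>-.14)&(im>85)
    k2=(abs(x)<.02)&(P[:,2]>.04)&(P[:,2]<.072)&(y<.0)&(y>-.14)&(im>85)
    print(tag,'tab top y med',np.median(y[k]).round(4) if k.any() else None,k.sum(),'face y',np.percentile(y[k2],[10,50,90]).round(4),k2.sum())
E
python3 - <<'E'
from w import *
o,p,R=cur(); print('TCP px',proj('side',p),'TCP+5cm up',proj('side',p+[0,0,.05]),'tab top px',proj('side',CR-cy*.105+[0,0,.0105]))
for t in('side0','s13','s14'): tab(t)
D=np.load('pics/s14.npy')
for v in range(150,180,3): print(v,deep('side',[(int(220+255/3.3),v)],D).round(3),end=' ')
E
```

```text
TCP px [298.  169.3] TCP+5cm up [296.9 150.7] tab top px [298.1 165.9]
side0 tab top y med -0.1095 135 face y [-0.1124 -0.1106 -0.0392] 258
s13 tab top y med -0.0688 265 face y [-0.1098 -0.1081 -0.0494] 249
s14 tab top y med -0.1022 218 face y [-0.1099 -0.1084 -0.1061] 228
150 [[ 0.567 -0.022  0.119]] 153 [[ 0.566 -0.024  0.113]] 156 [[ 0.566 -0.024  0.105]] 159 [[ 0.566 -0.021  0.095]] 162 [[ 0.566 -0.022  0.088]] 165 [[ 0.566 -0.018  0.077]] 168 [[ 0.564 -0.025  0.075]] 171 [[ 0.563 -0.027  0.069]] 174 [[ 0.563 -0.025  0.059]] 177 [[ 0.562 -0.028  0.053]]
```

```bash
python3 - <<'E'
from w import *
p=np.array([.5811,-.2136,.0561]);R=S.from_quat([-.276,.65,-.374,.602])
for s in(-.036,.036):
  for b in(0,-.01,-.019,-.03): print(s,b,proj('side',p+R.apply([b,0,s])),proj('top',p+R.apply([b,0,s])))
# s14: closed-finger silhouette lowest point vs dark pixels
im=cv2.imread('pics/s14.png').astype(int).max(2); print((im[155:178,292:306]))
E
```

```text
-0.036 0 [312.3 239.8] [349.5 209. ]
-0.036 -0.01 [311.7 234.3] [346.4 208.2]
-0.036 -0.019 [311.2 229.5] [343.6 207.5]
-0.036 -0.03 [310.5 223.5] [340.1 206.6]
0.036 0 [351.3 235.5] [353.4 179.6]
0.036 -0.01 [350.6 230.1] [350.3 178.7]
0.036 -0.019 [349.9 225.3] [347.5 177.8]
0.036 -0.03 [349.2 219.4] [344.1 176.7]
[[ 44  17  13  17  18  24  22  22  22  19  33 117 227 229]
 [ 36  17  18  15  18  20  23  20  20  17  34 110 228 229]
 [ 50  19  16  15  17  20  23  23  23  19  30 112 227 231]
 [ 72  33  19  16  20  20  23  23  21  19  30 107 227 232]
 [ 94  51  22  18  14  22  19  22  24  19  24  94 227 232]
 [100  72  39  19  18  19  24  24  25  28  34  98 226 232]
 [101  93  67  31  20  27  32  47  62  78  79 122 227 231]
 [ 94  98  87  43  35  60  90 137 152 164 152 174 226 230]
 [ 87  86  77  73  80 146 163 201 208 199 177 195 208 228]
 [ 81  81  83 107 120 193 175 161 158 131 119 123 145 217]
 [116 150 153 155 119 128 120 115 115 112 112 112 127 183]
 [192 226 226 215 132 114 110 112 113 115 111 113 120 127]
 [227 230 230 224 158 119 115 111 115 116 117 113 112 111]
 [226 219 217 206 177 126 117 112 109 111 109 109 110 109]
 [193 167 152 138 125 114 114 112 112 111 110 110 111 111]
 [126 117 114 114 113 111 111 112 111 111 110 108 110 108]
 [115 111 111 114 113 111 113 110 109 110 109 110 108 109]
 [111 111 111 114 110 111 110 110 111 108 110 107 110 109]
 [112 109 111 110 112 110 109 108 111 109 108 107 110 108]
 [113 110 109 110 112 110 109 110 109 108 108 111 109 108]
 [109 112 110 110 111 110 109 110 108 110 110 111 109 110]
 [109 110 111 109 108 110 111 110 111 110 110 110 111 109]
 [111 112 113 109 108 110 109 110 109 111 111 112 112 109]]
```

The cause is clear. In s2 and s14 the visible fingertips end about 27 mm short of the nominal TCP. That also explains the 27.6 mm chord grip, and it means the fingers passed over the tab without touching it. I'll go back behind the tab and lower.

Request:
{"api": "arm_command", "payload": {"plan": [[-1.5,0,0,0,0,0,0],[0,-3,0,-0.006,0.01,-0.005,0],[0,-3,0,0,0,0,0],[0.6,-0.5,0,0,0,0,0],[1.5,0,0,0,0,0,0],[1.5,0,0,0,0,0,0],[0,0,0,0,0,0,0]]}}

```text
time: 20.2
position: [0.5759, -0.0751, 0.0387]
tool_rot: [-0.036, 0.706, 0.035, 0.707]
ft_force: [-1.4, -0.4, -0.0]
grip_width: 0.0005
```

```bash
python3 - <<'E'
from w import *
hd(.012,.037); snap('side','s15'); snap('top','t15'); tab('s15')
E
python3 f.py t15
```

```text
t 20.2 q [-0.32  0.68  1.67  0.    0.79 -0.42] F [-1.4 -0.4 -0. ] grip 0.0005 p [ 0.5759 -0.0751  0.0387]
turn [0.003 0.001 0.   ] 0.2 shift now axes cm [ 0.17  3.42 -0.35] after turn [ 0.17  3.42 -0.36]
R now [[0.002, -0.1, 0.995], [-0.0, 0.995, 0.1], [-1.0, -0.0, 0.001]]
s15 tab top y med -0.1085 21 face y [-0.1103 -0.1083 -0.1068] 117
t15 tube+cork y range 0.039 0.0545 x mid -0.0012 slope x -0.641 z -0.081 zmax 0.0868
[(np.float64(-0.1075), 4), (np.float64(-0.1025), 9), (np.float64(-0.0975), 5), (np.float64(0.0375), 3), (np.float64(0.0425), 6), (np.float64(0.0475), 5)]
```

Request:
{"api": "arm_command", "payload": {"plan": [[0.4,0.8,-0.35,0,0,0,0],[0,0.8,0,0,0,0,0],[0,0.8,0,0,0,0,0],[0,0.4,0,0,0,0,0],[0,0.4,0,0,0,0,0],[0,0.4,0,0,0,0,0],[0,0.4,0,0,0,0,0],[0,0.4,0,0,0,0,0]]}}

```text
time: 21.3
position: [0.5696, -0.0301, 0.0368]
tool_rot: [-0.038, 0.704, 0.035, 0.708]
ft_force: [-1.3, -3.6, 1.3]
grip_width: 0.0001
```

```bash
python3 - <<'E'
from w import *
hd(.0,.037); snap('side','s16'); snap('top','t16'); tab('s16')
E
python3 f.py t16
```

```text
t 21.3 q [-0.25  0.67  1.7  -0.    0.76 -0.35] F [-1.3 -3.6  1.3] grip 0.0001 p [ 0.5696 -0.0301  0.0368]
turn [0.005 0.006 0.005] 0.5 shift now axes cm [-0.02  0.08 -0.17] after turn [-0.02  0.08 -0.17]
R now [[0.007, -0.103, 0.995], [-0.004, 0.995, 0.103], [-1.0, -0.005, 0.006]]
s16 tab top y med -0.0965 70 face y [-0.1046 -0.1029 -0.1003] 103
t16 tube+cork y range -0.0504 -0.0431 x mid 0.0039 slope x 0.352 z -0.319 zmax 0.0831
[(np.float64(-0.0325), 7), (np.float64(-0.0275), 5)]
```

Pushing now works: the tab has moved about 5 mm and Fy is −3.6 N.

Request:
{"api": "arm_command", "payload": {"plan": [[0,0.5,-0.15,0,0,0,0],[0,0.5,0,0,0,0,0],[0,0.5,0,0,0,0,0],[0,0.5,0,0,0,0,0],[0,0.5,0,0,0,0,0],[0,0.5,0,0,0,0,0],[0,0.5,0,0,0,0,0]]}}

```text
time: 22.28
position: [0.5665, 0.0024, 0.0369]
tool_rot: [-0.041, 0.702, 0.033, 0.71]
ft_force: [0.2, -4.7, -0.8]
grip_width: 0.0003
```

```bash
python3 - <<'E'
from w import *
hd(-.045,.037); snap('side','s17'); 
uv,P=pts('side','s17'); rel=P-CR;y=rel@cy;x=rel@cx
k=(abs(x)>.012)&(abs(x)<.022)&(P[:,2]>.045)&(P[:,2]<.07)&(y<-.03)&(y>-.12); print('tab face y',np.percentile(y[k],[10,50,90]).round(4),k.sum())
E
```

```text
t 22.27 q [-0.19  0.67  1.71 -0.01  0.75 -0.28] F [ 0.2 -4.7 -0.8] grip 0.0003 p [0.5665 0.0024 0.0369]
turn [0.007 0.01  0.012] 1.0 shift now axes cm [-0.02  1.32 -0.17] after turn [-0.01  1.32 -0.18]
R now [[0.011, -0.105, 0.994], [-0.011, 0.994, 0.105], [-1.0, -0.012, 0.01]]
tab face y [-0.0721 -0.0707 -0.0685] 59
```

Request:
{"api": "arm_command", "payload": {"plan": [[0,0.5,-0.15,0,0,0.01,0],[0,0.4,0,0,0,0,0],[0,0.3,0,0,0,0,0]]}}

```text
time: 22.7
position: [0.562, 0.0181, 0.0367]
tool_rot: [-0.036, 0.704, 0.038, 0.709]
ft_force: [0.5, -9.4, 0.2]
grip_width: 0.0004
```

Request:
{"api": "arm_command", "payload": {"plan": [[0,0.3,0,0,0,0,0]]}}

```text
time: 22.82
position: [0.562, 0.0184, 0.0368]
tool_rot: [-0.039, 0.703, 0.038, 0.709]
ft_force: [-0.4, -17.2, -0.8]
grip_width: 0.0004
```

Request:
{"api": "arm_command", "payload": {"plan": [[0,0.3,0,0,0,0,0]]}}

```text
time: 22.95
position: [0.562, 0.0181, 0.0369]
tool_rot: [-0.042, 0.703, 0.037, 0.709]
ft_force: [-1.4, -13.8, -1.7]
grip_width: 0.0005
```

Request:
{"api": "arm_command", "payload": {"plan": [[0,0.3,0,0,0,0,0]]}}

```text
time: 23.08
position: [0.5621, 0.0179, 0.0369]
tool_rot: [-0.045, 0.703, 0.036, 0.709]
ft_force: [-1.3, -13.3, -0.5]
grip_width: 0.0002
```

Force rose to 13–17 N at a standstill, after a 15.7 mm advance for 12 mm commanded. That suggests the carriage jumped into the notch. Backing off to look.

Request:
{"api": "arm_command", "payload": {"plan": [[0,-1,0,0,0,0,0],[0,-2,0,0,0,0,0],[-5,0,0,0,0,0,0],[-5,0,0,0,0,0,0],[-5,-4,0,0,0,0,0],[-5,-6,0,0,0,0,0],[0,-6,0,0,0,0,0],[0,-6,0,0,0,0,0],[0,0,0,0,0,0,0]]}}

```text
time: 24.2
position: [0.5881, -0.2258, 0.2335]
tool_rot: [-0.044, 0.703, 0.036, 0.709]
ft_force: [-0.1, -0.2, -0.6]
grip_width: 0.0002
```

```bash
python3 - <<'E'
from w import *
o,p,R=cur(); print(o['time'],p)
s,_=snap('side','s18');t,_=snap('top','t18'); tab('s18')
uv,P=pts('side','s18'); rel=P-CR;y=rel@cy;x=rel@cx
k=(abs(x)<.022)&(P[:,2]>.045)&(P[:,2]<.07)&(y<-.04)&(y>-.08); print('tab face y',np.percentile(y[k],[10,50,90]).round(4),k.sum())
A=cv2.resize(s[80:200,220:340],(396,396),interpolation=2);B=cv2.resize(t[150:220,170:240+0],(396,396),interpolation=2)
cv2.imwrite('pics/s18c.png',np.hstack([A,B]))
E
python3 f.py t18
```

```text
24.2 [ 0.5880702  -0.22580348  0.23353989]
s18 tab top y med -0.0538 132 face y [-0.0567 -0.055  -0.0534] 208
tab face y [-0.0566 -0.0552 -0.0535] 177
t18 tube+cork y range -0.009 0.1098 x mid -0.0018 slope x -0.005 z 0.027 zmax 0.0864
[(np.float64(-0.0525), 24), (np.float64(-0.0475), 18), (np.float64(-0.0425), 15), (np.float64(0.0125), 11), (np.float64(0.0175), 13), (np.float64(0.0225), 7), (np.float64(0.0925), 8), (np.float64(0.0975), 14), (np.float64(0.1025), 2)]
```

View pics/s18c.png

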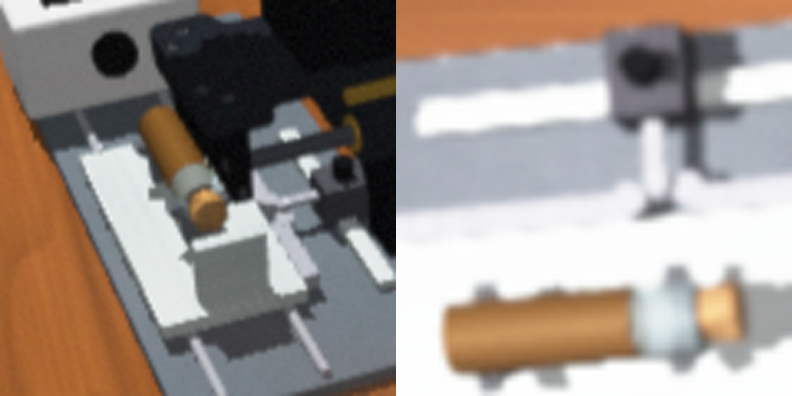

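Picture s18c shows the roller tip at (655,195), squarely between the two humps at (625,190) and (690,185) and extended into the gap, so it is in the notch. The tube lies on both Vs (foot (445,338), cork end (745,312)). One last check of the bystanders, then hand in.

```bash
python3 - <<'E'
from w import *
for n,b in(('top','t18'),('side','s18')):
    for nm,X in dict(ja=[.457,-.391,.064],jb=[.462,-.268,.05],bot=[.62,-.345,.1],g1=[.543,-.264,.12],p1=[.4825,-.161,.12],g2=[.703,-.152,.12],p2=[.703,-.215,.12]).items():
        u,v=proj(n,X).astype(int); r=[]
        A=cv2.imread(f'pics/{n}0.png');B=cv2.imread(f'pics/{b}.png')
        m=cv2.matchTemplate(B[max(0,v-22):v+22,u-22:u+22],A[max(0,v-10):v+10,u-10:u+10],5); print(n,nm,m.max().round(2),np.subtract(cv2.minMaxLoc(m)[3],12))
print(workorder.hand_in())
E
```

```text
top ja 0.56 [1 5]
top jb 0.59 [10 -2]
top bot 0.54 [-6 -7]
top g1 0.38 [-5 -6]
top p1 0.24 [10 -4]
top g2 0.97 [0 0]
top p2 0.4 [-4  4]
side ja 0.99 [0 0]
side jb 0.78 [0 0]
side bot 0.37 [  6 -10]
side g1 0.9 [0 0]
side p1 0.94 [0 0]
side g2 1.0 [0 0]
side p2 1.0 [0 0]
the job is handed in; nothing more can be done
None
```

I laid the brown tube in the cradle and released it, then pushed the carriage by its tab until the roller clicked into the notch. I backed the arm off and handed the job in at about 24 s of the 64 s allowed.

**Last checks**
- **Tube:** it lies on both Vs, its mid-point about 2 mm from the cradle's middle along the tube and up to 2 mm across. Its height was right after release, with the cork centre at 0.068 m.
- **Carriage:** it moved about 53 mm. In the last picture the roller sits between the two humps, extended into the notch.
- **Jars and look-alikes:** the side view shows both jars, both greens and both purples unmoved.
- **Bottle:** its last check found no match in either view. The gripper was probably in the way. It was unmoved in an earlier check, made just before I released the tube, and nothing went near it after that. In the top view most of the other checks failed too, so the side view is the one I relied on.

**What disagreed**
- **Fingertips:** they appear to end about 27 mm short of the stated TCP. The tube was therefore gripped off its axis (27.6 mm opening on a 32 mm tube) and drooped about 0.08 rad, which I levelled out. My first push also passed over the tab without touching it, so I lowered the tool and pushed again.
- **Travel:** the 53 mm I measured is just under the stated 55 mm minimum, probably from the carriage's start offset and camera error.
- **Push force:** I kept pushing briefly at 13–17 N after the click, well under the 40 N the far ridge holds.

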